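Tip the deep case out of the rack and stand it in the checking cradle

TASK

The artefact case that is deeper than its rack-mates is wedged tightly between them: reach under the light bar, tip the case forward by its top back edge until it leans on the rack's front rail, and let go of it there. Then take it by its projecting upper part and stand it upright on the floor of the cradle's channel, wholly between the rails, spine to the open end and back towards the stop, and let go. Do not bump the light bar, do not drop the case on its side, and leave the other cases standing in their slots and the other things where they are.

Things in the scene. Friction and masses are not known exactly. Their poses are not given: they have to be found in the camera images.
- deep_case: Grey plastic case to fetch: 30 mm thick (y), 160 tall (z), 92 deep (x, spine to back); 0.3 to 0.65 kg, centre of mass in its middle. The rack's other four are as thick and tall but 16 mm less deep: its back sticks out behind theirs. Origin: middle of the spine's lower edge. Spine = narrow face to the rail (-x). Overbalances forward at about 30 deg, then falls onto the rail.
- rack: Fixed steel rack, five slots at 35 mm pitch along y, 5 mm between cases; the deep case may be in any slot. Origin: on the table, middle of the line of the spines; x from spines to back. Floor plate 10 mm thick, 235 mm wide, x -65 to 140. End walls 120 mm high, slot walls 50, back plate 100 (from the table) at x = 97.
- rack_floor (a point): Point on the rack's floor plate, 10 mm above the rack's origin. The cases stand at this height, spines in line with it, behind a lip 6 mm high that keeps their feet from sliding forward.
- rail_mid (a point): Middle of the centre line of the rack's front rail: a round bar of 12 mm diameter along y, 49 mm in front of the spines and 67 mm above the table, on posts at y = -95 and 95 mm. A case tipped forward about its foot comes to rest on it at about 40 degrees and stays there.
- light_bar: Fixed fragile white light bar above and behind the cases: 30 (x) x 250 (y) x 24 mm, underside 256 mm above the table, front edge 25 mm behind the top back edge of the deep case; on 10 mm posts at y = -112 and 112. Origin: between the posts' feet, on the rack's floor plate, 132 mm behind the rack's origin; axes as the rack's.
- cradle: Fixed cradle: base plate 150 (x) x 110 (y) x 10 mm with a channel along x, 42 mm wide, between two rails 22 mm high above the plate, x = -50 to 50 mm; a 40 mm high stop closes the back end, its face at x = 55 mm; the front end (-x) is open. Origin: on the table under the channel's middle; x points to the stop.
- cradle_floor (a point): Point on the channel floor in the middle of the cradle, 10 mm above the table; axes as the cradle's.
- case_a: One of the four ordinary grey cases standing in the rack: 30 mm thick, 76 mm deep, 160 mm tall, 0.45 kg. Origin and axes as for the deep case. To be left standing.
- case_b: One of the four ordinary grey cases standing in the rack: 30 mm thick, 76 mm deep, 160 mm tall, 0.45 kg. Origin and axes as for the deep case. To be left standing.
- case_c: One of the four ordinary grey cases standing in the rack: 30 mm thick, 76 mm deep, 160 mm tall, 0.45 kg. Origin and axes as for the deep case. To be left standing.
- case_d: One of the four ordinary grey cases standing in the rack: 30 mm thick, 76 mm deep, 160 mm tall, 0.45 kg. Origin and axes as for the deep case. To be left standing.
- casting: Aluminium casting 130 x 55 x 65 mm lying on the table at the side; origin under its middle. Bystander.
- spray: Upright spray can, 52 mm diameter, 150 mm tall; origin under its middle. Bystander.
- gauge_block: Steel gauge block 60 x 35 x 22 mm lying near the robot; origin under its middle. Bystander.
- driver: Screwdriver lying on the table at the side. Bystander.
- stylus_cup: Black cup, 64 mm diameter, 80 mm tall; origin under its middle. Bystander.

How it is judged:
On the way:
1. the deep case leans forward by itself (31 to 52 degrees) on the front rail, its foot still in its slot, untouched by the fingers (angle between deep_case's own z axis and vertical between 0.54 and 0.91 rad and distance of deep_case from where it was at the start of the episode below 0.03 m and contact force between deep_case and rack above 0.3 N and contact force between the fingers and deep_case below 0.3 N), for 0.3 s.
At the end, for the whole second after the job is handed in: Deep case still, upright (3.4 deg) on the channel floor (4 mm), within 9 mm of the mid line, square within 8.6 deg, foot of its spine 34 to 75 mm in front of the cradle's middle; other cases within 20 mm of their start and upright (7 deg); other loose things within 30 mm of their start (angle between deep_case's own z axis and vertical below 0.06 rad and angle between the x axis of deep_case and the x axis of cradle, either way round below 0.15 rad and y of deep_case in the frame of cradle_floor between -0.009 and 0.009 m and x of deep_case in the frame of cradle_floor between -0.075 and -0.034 m and z of deep_case in the frame of cradle_floor below 0.004 m and linear speed of deep_case below 0.02 m/s and angle between each of case_a, case_b, case_c, case_d's own z axis and vertical below 0.12 rad and distance of each of case_a, case_b, case_c, case_d from where it was at the start of the episode below 0.02 m and distance of each of casting, spray, gauge_block, driver, stylus_cup from where it was at the start of the episode below 0.03 m); the robot touches nothing.
It fails at once if the light bar is bumped (more than 5 N) (contact force between anything else and light_bar above 5 N).
It fails at once if the deep case is dropped on its side (tilted beyond 70 degrees) (angle between deep_case's own z axis and vertical above 1.22 rad).
It fails at once if another case is pulled or knocked over (tilted beyond 23 degrees or moved more than 40 mm) (angle between any of case_a, case_b, case_c, case_d's own z axis and vertical above 0.4 rad or distance of any of case_a, case_b, case_c, case_d from where it was at the start of the episode above 0.04 m).
It also fails if it takes over 58 s, if anything falls off the work surface, if the arm or the gripper's body presses on something with over 40 N, if the wrist force passes 120 N, or if a joint passes its speed limit or range.

ROBOT

A 6-joint arm with a two-finger parallel gripper is mounted at the origin on the work surface. World frame = base frame: x ahead of the robot, y to its left, z up, the work surface at z = 0. Lengths are in m, angles in rad, forces in N, time in s.
With the tool pointing down it reaches from about 0.3 to 0.95 m from the base axis. Payload 3.1 kg.
Tool frame: the origin (TCP) lies at the centre of the arm's flange, where the gripper is bolted on; the fingertips stand 173 mm ahead of it and the grasp point (between the pads) lies 155 mm ahead of it; z points along the fingers, y is the line along which they close (so a half turn about z gives the same grasp; the last joint's range is limited). The gripper opens to 85 mm and grips with 20 to 120 N. Pads are 22 mm wide; open, the fingers measure 114 mm over their backs; the gripper's body (76 mm by 85 mm) begins 54 mm behind the grasp point. The pads swing forward as they close: fully open they stand 13 mm farther back than shut.
Start: joints at [-1.336, 0.308, 1.634, -0, 1.2, -0.07], TCP at [0.188, -0.596, 0.405] pointing down, gripper open.
Joint ranges: [-3.06, 3.06], [-0.79, 1.96], [0.05, 2.63], [-1.19, 4.34], [0.05, 2.64], [-2.94, 2.94]. Speed limits (rad/s): [2.79, 2.79, 3.14, 3.14, 3.14, 3.14].

INTERFACE

Orientations are given as a rotation vector (axis times angle).
In Python, from bench import arm, vision, job gives the robot as it stands.
- The arm moves only by the tool servo_tool, never from a script. Its argument "motion" is text: rows parted by semicolons, each of 6 numbers parted by spaces: the shift along the world's x, y, z in mm, then the turn, a rotation vector about the world's x, y, z in rad. A call has 1 to 8 rows; each row shifts and turns the commanded pose from where the row before left it; what a row does not reach is not made up. A row lasts 1/8 s, in which the tool goes at most 62.5 mm and 10.7 degrees, less where a joint would pass 70% of its speed; a pose out of reach is approached as far as the arm can. A call is refused whole if a number of a shift passes 62.5 or a number of a turn 0.188, either way. A call with a gripper value outside its range is refused whole. "grip" is the finger opening in mm, from 0 to 85.4, set as the call begins (left out, the last holds). The fingers move at their own pace and stop on an object; the grip force is fixed at half the most. Time passes only in rows, so rows that do not move let the fingers close. It gives the time, the measured TCP pose, the force, the opening and the grip force at its end, in the units of the state.
- arm.get_obs(): the state, without advancing time (a new reading comes with each control period).
- vision.get_image(name): name is "scene" or "top"; returns a dict with "color" (420x560x3 uint8, blue, green, red), "depth" (420x560 float32, m along the optical axis (not along the pixel's ray), 0 where there is no reading), "K" (3x3 intrinsics, pixels), "cam_to_world" (4x4, takes a point from camera to world coordinates). Camera axes: x right, y down, z forward; pixel columns grow to the right and rows downward; lengths in m; the calibration is good to about 2 mm. A picture is of the moment at which its call begins.
- job.hand_in(): hands the job in; it is judged then, once.
Trained networks look in the newest picture that a camera, given by its name, has taken for a name from the list of things; names that differ only in an ending like _2 or _b are one class to them, and where a whole thing is asked for, a point or a joint stands for the part that bears it (a point fixed in the world has none). Each returns a list of dicts, best first, with "score" (0 to 1); they miss things now and then, are a little off and sometimes report something else, mostly with a low value. They report only what shows in the picture. A call takes as long as a camera call.
- vision.recognise(camera, thing): "xy" ([column, row] as shares, 0 to 1, of the picture: columns of its width, rows of its height, amid what is visible of it).
- vision.regions_of(camera, thing): "mask" (420x560 bool, what is visible of it) and "xy" ([column, row] as shares, 0 to 1, of the picture: columns of its width, rows of its height, amid what is visible of it).
- vision.tip_of(camera, thing): "xy" ([column, row] as shares, 0 to 1, of the picture: columns of its width, rows of its height: a listed point, or the origin of a listed thing).
The state is a dict: "time_s": time; "joint_positions": joint angles; "dq": joint speeds; "tau": joint torques, N m; "eef_pos": TCP position; "eef_rot": TCP orientation; "ft_force": force on the tool from outside, world axes, zero at the start; "torque": the same for the moment, N m; "gripper_width": opening from 0.0 (shut) to 1.0 (fully open); "grasp_force": force on a finger pad.
Only numpy, scipy, OpenCV 4.12 (cv2) and the standard library are available. Lean on these libraries where they do the work, as an engineer would, in place of code of your own. Each camera call takes 0.05 s, during which the arm holds its last target. There are 200 camera calls.

## Working session

There is one attempt and no reset: what is moved stays moved. The work goes in short steps, Python scripts to look and compute and a tool call to move; the robot and the scene stay as the last step left them, time stands still between calls to the robot, and variables do not carry over. Pictures are saved under pics/ and viewed, at most 10 in all, crops included, and the job is handed in when it is done.

Besides the shell and the picture viewer there is one more tool, called after ">>>" as name(argument=value, ...), one argument or row to a line, values as JSON. servo_tool: Moves the arm, as the interface text tells. Its arguments: {"type":"object","properties":{"motion":{"type":"string"},"grip":{"type":"number"}},"required":["motion"]}

```bash
mkdir -p pics; ls
cat > h.py <<'E'
import numpy as np, cv2
from bench import arm, vision, job
def cloud(im):
    d=im["depth"];K=im["K"];h,w=d.shape
    u,v=np.meshgrid(np.arange(w),np.arange(h))
    P=np.stack([(u-K[0,2])/K[0,0]*d,(v-K[1,2])/K[1,1]*d,d],-1)
    T=im["cam_to_world"];W=P@T[:3,:3].T+T[:3,3];W[d==0]=np.nan
    return W
E
python3 - <<'E'
from h import *
for c in("scene","top"):
    im=vision.get_image(c);cv2.imwrite(f"pics/{c}0.png",im["color"]);W=cloud(im);np.save(f"{c}0.npy",W)
    print(c,im["cam_to_world"][:3].round(3).tolist())
    for t in("deep_case","rack","light_bar","cradle","case_a","rail_mid","cradle_floor","rack_floor"):
        try:
            for r in vision.tip_of(c,t)[:1]:
                x=np.array(r["xy"])*[560,420];print(t,"tip",round(r["score"],2),x.round(),W[int(x[1]),int(x[0])].round(3))
            for r in vision.regions_of(c,t)[:5]:
                print("  reg",round(r["score"],2),(np.array(r["xy"])*[560,420]).round(),np.nanmedian(W[r["mask"]],0).round(3),r["mask"].sum())
        except Exception as e: print(t,e)
print(arm.get_obs())
E
```

```text
pics
scene [[-0.901, -0.328, 0.285, 0.202], [-0.434, 0.683, -0.587, 0.695], [-0.003, -0.653, -0.758, 0.992]]
deep_case tip 0.64 [305. 184.] [ 0.539 -0.148  0.025]
  reg 0.67 [296. 138.] [ 0.577 -0.164  0.169] 439
rack tip 0.58 [306. 193.] [ 0.525 -0.133  0.01 ]
  reg 0.73 [290. 198.] [ 0.539 -0.05   0.012] 3622
  reg 0.71 [252. 116.] [ 0.66  -0.088  0.279] 1633
cradle tip 0.61 [153. 350.] [0.62  0.427 0.054]
  reg 0.8 [236. 276.] [0.57  0.179 0.011] 2723
case_a tip 0.88 [308. 172.] [ 0.547 -0.194  0.025]
  reg 0.95 [291. 156.] [ 0.553 -0.097  0.169] 466
  reg 0.94 [298. 145.] [ 0.554 -0.132  0.169] 397
  reg 0.88 [302. 128.] [ 0.567 -0.201  0.168] 376
  reg 0.79 [286. 172.] [ 0.553 -0.055  0.151] 907
  reg 0.74 [234. 272.] [0.569 0.179 0.011] 2789
rail_mid tip 0.9 [321. 179.] [ 0.492 -0.142  0.072]
  reg 0.75 [289. 198.] [ 0.538 -0.051  0.012] 3622
  reg 0.34 [235. 274.] [0.569 0.179 0.011] 2727
cradle_floor tip 0.83 [234. 274.] [0.578 0.177 0.008]
  reg 0.79 [234. 271.] [0.57  0.178 0.011] 2755
rack_floor tip 0.63 [308. 172.] [ 0.547 -0.194  0.025]
  reg 0.95 [290. 196.] [ 0.538 -0.
[... 1085 characters left out ...]
_s': 1.7, 'joint_positions': array([-1.33571812e+00,  3.08105444e-01,  1.63378801e+00, -2.26892609e-06,
        1.19969174e+00, -6.97144435e-02]), 'dq': array([ 1.66406614e-04, -1.20170008e-05,  2.41343457e-03, -2.82633071e-04,
       -3.97060535e-03,  1.59712159e-04]), 'tau': array([ 3.19915280e-04, -4.15269935e+01, -2.77068597e+01, -3.60326987e-05,
        9.45904649e-04,  4.82309147e-06]), 'eef_pos': array([ 0.1875277 , -0.59621689,  0.40467435]), 'eef_rot': array([ 3.10517431e+00,  4.76916257e-01, -2.34221451e-06]), 'ft_force': array([ 0.89297497,  0.73657389, -0.06366198]), 'torque': array([-0.04806674, -0.00252421, -0.0339845 ]), 'grasp_force': 0.0, 'gripper_width': 1.0009708281854952}
```

Run:
```python
from h import *
a=cv2.imread("pics/scene0.png");b=cv2.imread("pics/top0.png")
cv2.imwrite("pics/both.png",np.hstack([cv2.resize(a[60:400,100:430],None,fx=1.2,fy=1.2),cv2.resize(b[60:400,100:430],None,fx=1.2,fy=1.2)]))
for c in("scene","top"):
    W=np.load(f"{c}0.npy");P=W.reshape(-1,3)
    R=(P[:,0]>.45)&(P[:,0]<.75)&(P[:,1]>-.26)&(P[:,1]<.02)
    for n,z0,z1 in(("tops",.16,.178),("bar",.27,.29)):
        q=P[R&(P[:,2]>z0)&(P[:,2]<z1)]
        r=cv2.minAreaRect((q[:,:2]*1000).astype(np.float32));print(c,n,len(q),r,cv2.boxPoints(r).round().tolist(),np.median(q[:,2]))
    R=(P[:,0]>.4)&(P[:,0]<.75)&(P[:,1]>.09)&(P[:,1]<.27)
    for n,z0,z1 in(("cradle_all",.005,.06),("rails",.027,.038),("stop",.044,.056)):
        q=P[R&(P[:,2]>z0)&(P[:,2]<z1)]
        if len(q)>10:
            r=cv2.minAreaRect((q[:,:2]*1000).astype(np.float32));print(c,n,len(q),r,cv2.boxPoints(r).round().tolist())
W=np.load("top0.npy")
im=vision.get_image("top")
for r in vision.regions_of("top","deep_case")[:1]+vision.regions_of("top","case_a")[:4]:
    q=W[r["mask"]];q=q[(q[:,2]>.16)&(q[:,2]<.178)]
    r=cv2.minAreaRect((q[:,:2]*1000).astype(np.float32));print("case",r,cv2.boxPoints(r).round().tolist())
```

```text
scene tops 1628 ((604.06689453125, -127.1125717163086), (136.59832763671875, 229.50369262695312), 8.295912742614746) [[520.0, -23.0], [553.0, -251.0], [688.0, -231.0], [655.0, -4.0]] 0.1696703246585639
scene bar 996 ((666.8363037109375, -119.15699005126953), (30.81386375427246, 250.96798706054688), 8.228569030761719) [[634.0, 3.0], [670.0, -246.0], [700.0, -241.0], [664.0, 7.0]] 0.28179479319493256
scene cradle_all 2664 ((582.6471557617188, 178.51287841796875), (164.30555725097656, 325.46331787109375), 87.68194580078125) [[417.0, 103.0], [742.0, 90.0], [749.0, 254.0], [423.0, 267.0]]
scene rails 440 ((580.1403198242188, 173.8302001953125), (64.31851959228516, 116.5019302368164), 88.7635726928711) [[521.0, 143.0], [638.0, 140.0], [639.0, 205.0], [523.0, 207.0]]
scene stop 118 ((632.9375610351562, 173.44027709960938), (12.53117561340332, 62.63648986816406), 0.35826125741004944) [[626.0, 205.0], [627.0, 142.0], [639.0, 142.0], [639.0, 205.0]]
top tops 2009 ((601.7171630859375, -129.3765869140625), (133.36463928222656, 229.86294555664062), 9.191591262817383) [[518.0, -27.0], [554.0, -253
[... 957 characters left out ...]
1.0, -144.0]]
case ((568.5482177734375, -95.5582275390625), (76.34532928466797, 35.227970123291016), 8.040140151977539) [[528.0, -83.0], [533.0, -118.0], [609.0, -108.0], [604.0, -73.0]]
case ((563.686279296875, -63.46357345581055), (75.97642517089844, 29.983259201049805), 8.780156135559082) [[524.0, -54.0], [528.0, -84.0], [604.0, -72.0], [599.0, -43.0]]
case ((583.822265625, -198.1947479248047), (76.1614990234375, 37.64293670654297), 6.2850775718688965) [[544.0, -184.0], [548.0, -221.0], [624.0, -213.0], [620.0, -175.0]]
case ((573.8990478515625, -130.23876953125), (76.57490539550781, 34.28056335449219), 9.08248519897461) [[533.0, -119.0], [539.0, -153.0], [614.0, -141.0], [609.0, -107.0]]
```

View pics/both.png

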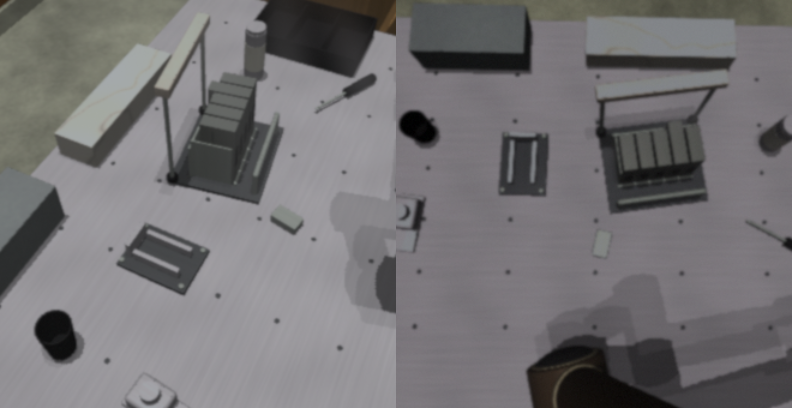

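The picture shows the deep case fourth from the cradle side, next to last (about column 668, row 148 of the right half). The light bar is behind it, and the cradle is at (523, 163) with its stop facing away from the robot. The fit gives rack yaw 0.144 and origin (0.536, -0.138). The cradle centre is about (0.571, 0.174) with yaw near 0.

```bash
cat >> h.py <<'E'
from scipy.spatial.transform import Rotation as Ro
YAW=.144;O=np.array([.5363,-.1379,0]);RZ=Ro.from_euler('z',YAW).as_matrix()
def tool(alpha,yaw=YAW):  # tool z = (sin a,0,-cos a), tool x forward in yawed frame
    s,c=np.sin(alpha),np.cos(alpha)
    return Ro.from_matrix(Ro.from_euler('z',yaw).as_matrix()@np.array([[c,0,s],[0,-1,0],[s,0,-c]]))
def tcp(p,alpha,ahead,yaw=YAW):  # p world point that lies `ahead` in front of the flange
    R=tool(alpha,yaw);return np.asarray(p)-ahead*R.as_matrix()[:,2],R
def rw(x,y,z): return O+RZ@np.array([x,y,z])
def delta(a,b): return ((b[0]-a[0])*1000).round(1),(b[1]*a[1].inv()).as_rotvec().round(3)
def now():
    o=arm.get_obs();return o["eef_pos"],Ro.from_rotvec(o["eef_rot"])
E
cat > plan1.py <<'E'
from h import *
def hook(th,al,h,gap):
    E=np.array([.092*np.cos(th)-.160*np.sin(th),.010+.160*np.cos(th)+.092*np.sin(th)])
    d=np.array([np.sin(al),-np.cos(al)]);n=np.array([np.cos(al),np.sin(al)])
    C=E+h*d+(.011+gap)*n
    return tcp(rw(C[0],-.035,C[1]),al,.173)
D=np.deg2rad
w=[now(),hook(0,D(35),-.09,.006),hook(0,D(35),.018,.006)]
for th,al in((0,35),(4,32),(8,28),(12,24),(18,20),(24,20),(30,20),(34,20),(38,20)): w.append(hook(D(th),D(al),.016,0))
for a,b in zip(w,w[1:]): print(b[0].round(3),b[1].as_rotvec().round(3),*delta(a,b))
E
python3 plan1.py
```

```text
[ 0.497 -0.179  0.395] [-2.948 -0.213 -0.929] [309.3 417.2  -9.5] [ 0.136 -0.596 -0.156]
[ 0.558 -0.17   0.307] [-2.948 -0.213 -0.929] [ 61.3   8.9 -88.5] [0. 0. 0.]
[ 0.552 -0.171  0.305] [-2.948 -0.213 -0.929] [-6.  -0.9 -1.8] [0. 0. 0.]
[ 0.548 -0.172  0.315] [-2.975 -0.215 -0.853] [-4.2 -0.6 10.1] [-0.008  0.052 -0.   ]
[ 0.546 -0.172  0.325] [-3.007 -0.217 -0.75 ] [-1.9 -0.3 10. ] [-0.01   0.069  0.   ]
[ 0.544 -0.172  0.334] [-3.036 -0.219 -0.645] [-1.9 -0.3  8.5] [-0.01   0.069  0.   ]
[ 0.536 -0.173  0.342] [-3.062 -0.221 -0.54 ] [-8.1 -1.2  8.4] [-0.01   0.069  0.   ]
[ 0.517 -0.176  0.345] [-3.062 -0.221 -0.54 ] [-18.9  -2.7   3. ] [0. 0. 0.]
[ 0.498 -0.179  0.346] [-3.062 -0.221 -0.54 ] [-19.1  -2.8   1. ] [0. 0. 0.]
[ 0.485 -0.181  0.345] [-3.062 -0.221 -0.54 ] [-12.7  -1.8  -0.5] [0. 0. 0.]
[ 0.473 -0.182  0.344] [-3.062 -0.221 -0.54 ] [-12.7  -1.8  -1.4] [0. 0. 0.]
```

>>> servo_tool(
  motion="35 48 0 0 0 -0.078; 35 48 0 0 0 -0.078; 35 48 0 0.021 -0.149 0; 35 48 0 0.021 -0.149 0; 35 48 0 0.021 -0.149 0; 35 48 0 0.021 -0.149 0; 35 48 0 0 0 0; 35 48 0 0 0 0",
  grip=0,
)

```text
time_s: 2.85
eef_pos: [0.4681, -0.2107, 0.405]
eef_rot: [-2.956, -0.219, -0.919]
ft_force: [1.3, -0.5, -0.2]
gripper_width: 0.001
grasp_force: 0.0
```

```bash
python3 plan1.py|head -2
python3 - <<'E'
from h import *
im=vision.get_image("scene");cv2.imwrite("pics/s1.png",cv2.resize(im["color"][20:260,180:460],None,fx=2.5,fy=2.5))
E
```

```text
[ 0.497 -0.179  0.395] [-2.948 -0.213 -0.929] [28.8 31.8 -9.8] [ 0.007 -0.007 -0.002]
[ 0.558 -0.17   0.307] [-2.948 -0.213 -0.929] [ 61.3   8.9 -88.5] [0. 0. 0.]
```

View pics/s1.png

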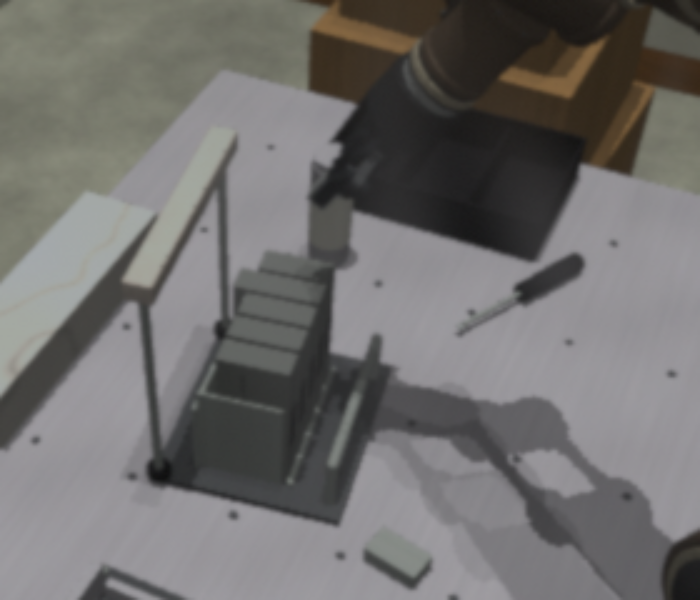

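The picture shows the tilted tool with its shut fingers at about (340, 180), still in front of and beside the cases. I move to the hover pose and check the fingertip length from depth.

>>> servo_tool(
  motion="15 16 -5 0.007 -0.007 0; 14 16 -5 0 0 0; 0 0 0 0 0 0",
)

```text
time_s: 3.28
eef_pos: [0.4968, -0.1793, 0.3943]
eef_rot: [-2.946, -0.221, -0.926]
ft_force: [0.9, 0.4, 0.8]
gripper_width: 0.001
grasp_force: 0.0
```

```bash
python3 plan1.py|head -2
python3 - <<'E'
from h import *
p,R=now()
for c in("scene","top"):
    W=cloud(vision.get_image(c)).reshape(-1,3);L=(W-p)@R.as_matrix()
    m=(abs(L[:,0])<.03)&(abs(L[:,1])<.03)&(L[:,2]>.1)&(L[:,2]<.2);q=L[m]
    for lo in np.arange(.10,.2,.01):
        k=q[(q[:,2]>=lo)&(q[:,2]<lo+.01)]
        if len(k)>3: print(c,round(lo,2),len(k),k.min(0).round(3),k.max(0).round(3))
    b=np.abs(L[:,:2]).max(1)<.08; 
    for lo in np.arange(0,.1,.02):
        k=L[b&(L[:,2]>=lo)&(L[:,2]<lo+.02)]
        if len(k)>3: print(c,"body",round(lo,2),len(k),k.min(0).round(3),k.max(0).round(3))
E
```

```text
[ 0.497 -0.179  0.395] [-2.948 -0.213 -0.929] [0.1 0.3 0.9] [-0.001 -0.002 -0.006]
[ 0.558 -0.17   0.307] [-2.948 -0.213 -0.929] [ 61.3   8.9 -88.5] [0. 0. 0.]
scene 0.1 31 [-0.016 -0.019  0.1  ] [0.018 0.017 0.108]
scene 0.11 15 [ 0.008 -0.028  0.11 ] [ 0.016 -0.009  0.12 ]
scene 0.12 15 [-0.003 -0.029  0.12 ] [0.014 0.025 0.128]
scene 0.13 7 [ 0.006 -0.016  0.132] [0.012 0.01  0.14 ]
scene 0.14 35 [-0.01  -0.017  0.141] [0.011 0.009 0.15 ]
scene 0.15 31 [-0.01  -0.017  0.15 ] [0.011 0.006 0.16 ]
scene 0.16 23 [-0.01  -0.013  0.16 ] [0.011 0.    0.168]
scene 0.17 7 [-0.01  -0.007  0.17 ] [ 0.007 -0.003  0.175]
scene body 0.0 322 [-0.037 -0.041  0.   ] [0.038 0.014 0.02 ]
scene body 0.02 262 [-0.034 -0.041  0.02 ] [ 0.038 -0.     0.04 ]
scene body 0.04 120 [-0.028 -0.043  0.04 ] [ 0.036 -0.01   0.06 ]
scene body 0.06 178 [-0.019 -0.063  0.061] [0.02  0.017 0.08 ]
scene body 0.08 143 [-0.018 -0.065  0.08 ] [0.018 0.016 0.1  ]
top 0.1 20 [ 0.008 -0.03   0.1  ] [0.017 0.029 0.11 ]
top 0.11 55 [-0.007 -0.03   0.11 ] [0.013 0.029 0.12 ]
top 0.12 43 [-0.    -0.029  0.12 ] [0.013 0.028 0.129]
top 0.13 13 [ 0.006 -0.015  0.131] [0.011 0.012 0.139]
top 0.14 16 [ 0.002 -0.014  0.14 ] [0.011 0.01  0.15 ]
top 0.15 19 [ 0.002 -0.014  0.151] [0.011 0.012 0.159]
top 0.16 14 [ 0.006 -0.012  0.16 ] [0.012 0.009 0.168]
top body 0.0 235 [-0.02  -0.038  0.   ] [0.038 0.027 0.02 ]
top body 0.02 166 [-0.017 -0.038  0.02 ] [0.038 0.023 0.04 ]
top body 0.04 47 [-0.009 -0.041  0.04 ] [0.037 0.006 0.06 ]
top body 0.06 154 [-0.012 -0.06   0.06 ] [0.019 0.06  0.08 ]
top body 0.08 174 [-0.013 -0.062  0.08 ] [0.017 0.061 0.1  ]
```

>>> servo_tool(
  motion="15 2 -22 0 0 0; 15 2 -22 0 0 0; 15 2 -22 0 0 0; 15.5 2.5 -21.5 0 0 0; 0 0 0 0 0 0",
)

```text
time_s: 4.0
eef_pos: [0.5565, -0.1723, 0.3054]
eef_rot: [-2.947, -0.215, -0.922]
ft_force: [-0.7, 0.3, -0.2]
gripper_width: 0.0
grasp_force: 0.0
```

```bash
python3 plan1.py|sed -n 2,3p
python3 - <<'E'
from h import *
a=vision.get_image("scene")["color"];b=vision.get_image("top")["color"]
cv2.imwrite("pics/s2.png",np.hstack([cv2.resize(a[60:220,220:360],None,fx=2.8,fy=2.8),cv2.resize(b[90:250,250:390],None,fx=2.8,fy=2.8)]))
E
```

```text
[ 0.558 -0.17   0.307] [-2.948 -0.213 -0.929] [ 61.3   8.9 -88.5] [0. 0. 0.]
[ 0.552 -0.171  0.305] [-2.948 -0.213 -0.929] [-6.  -0.9 -1.8] [0. 0. 0.]
```

View pics/s2.png

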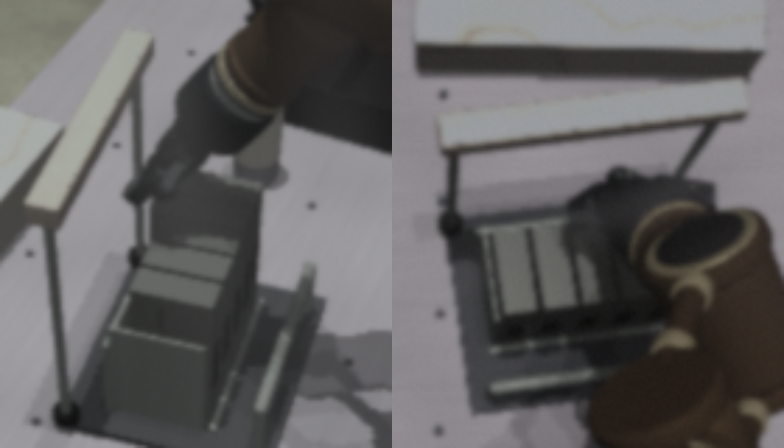

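Both views show the shut fingertips (left half, about (138, 192)) behind the deep case's back edge, below the bar and clear of it. I start pulling along the arc.

>>> servo_tool(
  motion="-5 1 -1 0 0 0; -4 0.5 5 -0.004 0.026 0; -4 0 6 -0.004 0.026 0; -1 0 5 -0.005 0.035 0; -1 0 5 -0.005 0.034 0; 0 0 0 0 0 0",
)

```text
time_s: 4.85
eef_pos: [0.5424, -0.1706, 0.3293]
eef_rot: [-3.006, -0.221, -0.754]
ft_force: [1.6, 0.5, 2.6]
gripper_width: 0.002
grasp_force: 1.4
```

```bash
cat > tilt.py <<'E'
from h import *
for c in("top","scene"):
    W=cloud(vision.get_image(c)).reshape(-1,3);L=(W-O)@RZ
    m=(abs(L[:,1]+.035)<.012)&(L[:,0]>-.15)&(L[:,0]<.12)&(L[:,2]>.02)&(L[:,2]<.21)
    q=L[m]
    for x in np.arange(-.15,.12,.015):
        k=q[(q[:,0]>=x)&(q[:,0]<x+.015)]
        if len(k)>3: print(c,round(x,3),len(k),k[:,2].min().round(3),np.median(k[:,2]).round(3),k[:,2].max().round(3))
    for r in vision.regions_of(c,"deep_case")[:2]:
        k=((W-O)@RZ)[r["mask"].ravel()];print(c,"reg",round(r["score"],2),np.nanmedian(k,0).round(3))
E
python3 tilt.py; python3 plan1.py|sed -n 5,7p
```

```text
top -0.06 5 0.07 0.072 0.074
top -0.045 4 0.065 0.071 0.072
top -0.03 26 0.143 0.169 0.171
top -0.015 58 0.038 0.17 0.174
top -0.0 19 0.169 0.172 0.177
top 0.015 8 0.173 0.174 0.176
top 0.075 17 0.184 0.195 0.206
top reg 0.61 [-0.003 -0.022  0.168]
scene -0.06 24 0.067 0.072 0.077
scene -0.045 6 0.067 0.072 0.073
scene -0.03 31 0.12 0.167 0.171
scene -0.015 88 0.021 0.125 0.174
scene -0.0 58 0.027 0.172 0.177
scene 0.015 40 0.168 0.175 0.18
scene 0.03 43 0.164 0.177 0.182
scene 0.045 42 0.163 0.179 0.183
scene 0.06 23 0.166 0.181 0.192
scene 0.075 19 0.176 0.191 0.203
scene reg 0.85 [ 0.002 -0.024  0.167]
[ 0.546 -0.172  0.325] [-3.007 -0.217 -0.75 ] [-1.9 -0.3 10. ] [-0.01   0.069  0.   ]
[ 0.544 -0.172  0.334] [-3.036 -0.219 -0.645] [-1.9 -0.3  8.5] [-0.01   0.069  0.   ]
[ 0.536 -0.173  0.342] [-3.062 -0.221 -0.54 ] [-8.1 -1.2  8.4] [-0.01   0.069  0.   ]
```

The case is tipping well, with its top sloping at about 9°. I keep following the arc.

>>> servo_tool(
  motion="-2 -0.5 5 -0.007 0.05 0; -3 -0.5 5 -0.007 0.05 0; -6 -1 5 -0.006 0.038 0; -10 -1.5 2 0 0 0; -10 -1.5 2 0 0 0; -10 -1.5 1 0 0 0; -10 -1.5 0 0 0 0; 0 0 0 0 0 0",
)

```text
time_s: 6.05
eef_pos: [0.49, -0.1782, 0.3468]
eef_rot: [-3.06, -0.223, -0.536]
ft_force: [0.3, 0.3, 0.5]
gripper_width: 0.002
grasp_force: 0.0
```

```bash
python3 tilt.py
```

```text
top -0.09 23 0.137 0.146 0.151
top -0.075 44 0.149 0.157 0.163
top -0.06 49 0.071 0.167 0.174
top -0.045 11 0.173 0.174 0.18
top -0.0 5 0.185 0.201 0.21
top 0.015 10 0.124 0.13 0.194
top 0.03 35 0.106 0.117 0.125
top 0.045 23 0.088 0.097 0.108
top 0.06 18 0.068 0.079 0.09
top 0.09 41 0.024 0.089 0.104
top reg 0.72 [-0.046 -0.022  0.139]
scene -0.105 11 0.132 0.136 0.141
scene -0.09 52 0.119 0.144 0.153
scene -0.075 83 0.096 0.15 0.165
scene -0.06 101 0.067 0.157 0.177
scene -0.045 93 0.065 0.166 0.188
scene -0.03 112 0.043 0.142 0.193
scene -0.015 94 0.028 0.152 0.206
scene -0.0 53 0.03 0.155 0.208
scene reg 0.57 [-0.033 -0.023  0.137]
```

The case has fallen onto the rail at about 40° and the fingers carry no force. I lift clear.

>>> servo_tool(
  motion="2 0 20 0 0 0; 0 0 40 0 0 0; -20 0 50 0 0 0; -40 0 10 0 0 0; -60 0 0 0 0 0; -50 0 0 0 0 0; 0 0 0 0 0 0",
  grip=80,
)

```text
time_s: 7.12
eef_pos: [0.321, -0.1778, 0.467]
eef_rot: [-3.061, -0.221, -0.538]
ft_force: [-0.2, -0.6, 1.0]
gripper_width: 0.937
grasp_force: 0.0
```

```bash
cat > plan2.py <<'E'
from h import *
import sys
D=np.deg2rad
def lean(b,u,th=D(40),y=-.035):
    return rw(b*np.cos(th)-u*np.sin(th),y,.010+b*np.sin(th)+u*np.cos(th))
g=lambda b,u,al=D(40): tcp(lean(b,u),al,.155)
C=np.array([.571,.174,0])
w=[now(),g(.046,.24),g(.046,.128),g(.046,.128+.1)]
for a,b in zip(w,w[1:]): print(b[0].round(3),*delta(a,b))
E
python3 plan2.py; python3 tilt.py|grep -v reg
python3 - <<'E'
from h import *
a=vision.get_image("scene")["color"];b=vision.get_image("top")
W=(cloud(b)-O)@RZ
# side extent of leaning case top region x -.10..-.05
m=(W[...,0]>-.10)&(W[...,0]<-.045)&(W[...,2]>.11)&(W[...,2]<.19)&(abs(W[...,1]+.035)<.05)
q=W[m];print(q.min(0),q.max(0))
p=q
for x0 in(-.095,-.08,-.065):
    k=q[abs(q[:,0]-x0)<.007];print(x0,len(k),k[:,1].min(),k[:,1].max())
s=m&True
cv2.imwrite("pics/s3.png",np.hstack([cv2.resize(a[60:220,220:360],None,fx=2.8,fy=2.8),cv2.resize(b["color"][90:250,250:390],None,fx=2.8,fy=2.8)]))
E
```

```text
[ 0.325 -0.204  0.342] [   4.   -26.1 -124.8] [ 0.05  -0.346 -0.001]
[ 0.396 -0.194  0.256] [ 71.2  10.3 -85.8] [0. 0. 0.]
[ 0.333 -0.203  0.333] [-63.6  -9.2  76.6] [0. 0. 0.]
top -0.105 16 0.133 0.137 0.139
top -0.09 60 0.137 0.145 0.151
top -0.075 63 0.149 0.157 0.165
top -0.06 63 0.069 0.168 0.176
top -0.045 68 0.171 0.18 0.188
top -0.03 56 0.18 0.189 0.193
top -0.015 44 0.163 0.173 0.183
top -0.0 42 0.143 0.154 0.165
top 0.015 37 0.125 0.134 0.147
top 0.03 35 0.107 0.117 0.125
top 0.045 23 0.086 0.098 0.108
top 0.06 20 0.069 0.08 0.088
top 0.09 41 0.026 0.085 0.105
scene -0.105 11 0.134 0.137 0.14
scene -0.09 59 0.118 0.143 0.151
scene -0.075 70 0.099 0.154 0.165
scene -0.06 88 0.067 0.162 0.175
scene -0.045 100 0.061 0.171 0.188
scene -0.03 107 0.049 0.165 0.194
scene -0.015 95 0.023 0.125 0.183
scene -0.0 28 0.027 0.152 0.165
[-0.09383727 -0.05074153  0.11097323] [-0.04504756 -0.02035949  0.17693405]
-0.095 31 -0.05008169007631072 -0.02192517471455748
-0.08 86 -0.05057887479727727 -0.02037529162710311
-0.065 94 -0.05072890265878824 -0.02035949121253841
```

View pics/s3.png

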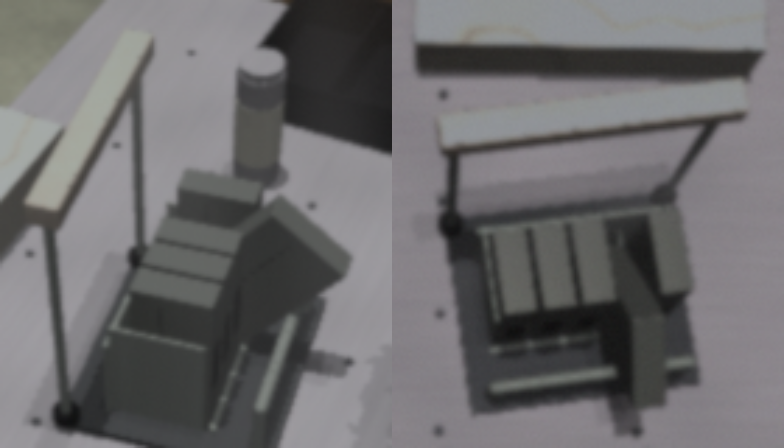

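The picture shows the case leaning on the rail, with its top at about (300, 230) on the left, the mates upright and everything else in place. Next is the approach for the grasp.

>>> servo_tool(
  motion="1 -7 -35 0.013 -0.09 0; 1 -7 -30 0.013 -0.09 0; 1 -6 -30 0.012 -0.085 0; 1 -6 -30 0.012 -0.081 0; 0 0 0 0 0 0",
  grip=70,
)

```text
time_s: 8.05
eef_pos: [0.3265, -0.2035, 0.3394]
eef_rot: [-2.895, -0.209, -1.045]
ft_force: [0.3, -0.4, -0.3]
gripper_width: 0.816
grasp_force: 0.0
```

```bash
python3 plan2.py
```

```text
[ 0.325 -0.204  0.342] [-1.6 -0.4  2.7] [-0.006 -0.006 -0.003]
[ 0.396 -0.194  0.256] [ 71.2  10.3 -85.8] [0. 0. 0.]
[ 0.333 -0.203  0.333] [-63.6  -9.2  76.6] [0. 0. 0.]
```

>>> servo_tool(
  motion="18 2.5 -21 0 -0.006 0; 18 2.5 -21 0 0 0; 17 2.5 -21 0 0 0; 17 2.5 -20 0 0 0; 0 0 0 0 0 0",
)

```text
time_s: 8.68
eef_pos: [0.3986, -0.1938, 0.2592]
eef_rot: [-2.893, -0.217, -1.061]
ft_force: [-0.1, 0.6, 0.3]
gripper_width: 0.815
grasp_force: 0.0
```

>>> servo_tool(
  motion="0 0 0 0 0 0; 0 0 0 0 0 0; 0 0 0 0 0 0; 0 0 0 0 0 0; 0 0 0 0 0 0",
  grip=10,
)

```text
time_s: 9.3
eef_pos: [0.3972, -0.1948, 0.2603]
eef_rot: [-2.896, -0.214, -1.066]
ft_force: [-3.9, 0.3, 7.5]
gripper_width: 0.343
grasp_force: 59.5
```

```bash
python3 plan2.py|sed -n 1,2p; python3 -c "
from h import *
p,R=now();g=p+.155*R.as_matrix()[:,2];print(p,g,(g-O)@RZ,R.as_matrix()[:,2])"
```

```text
[ 0.325 -0.204  0.342] [-72.3  -9.1  81.9] [ 0.001  0.008 -0.002]
[ 0.396 -0.194  0.256] [ 71.2  10.3 -85.8] [0. 0. 0.]
[ 0.39724427 -0.19478345  0.26028821] [ 0.49670872 -0.18038343  0.14228626] [-0.045278   -0.03636226  0.14228626] [ 0.64170616  0.09290338 -0.76130294]
```

>>> servo_tool(
  motion="-6 -1 8 0 0 0; -10 -1.5 12 0 0 0; -16 -2 20 0 0 0; -16 -2 20 0 0 0; -16 -2 30 0 0 0; -10 0 40 0 0 0; 0 0 30 0 0 0; 0 0 0 0 0 0",
)

```text
time_s: 10.3
eef_pos: [0.3226, -0.203, 0.4203]
eef_rot: [-2.899, -0.216, -1.065]
ft_force: [0.2, -0.1, -5.8]
gripper_width: 0.345
grasp_force: 61.3
```

Run:
```python
from h import *
a=vision.get_image("scene")["color"]
cv2.imwrite("pics/s4.png",cv2.resize(a[20:340,140:520],None,fx=1.8,fy=1.8))
```

```text
(no output)
```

View pics/s4.png

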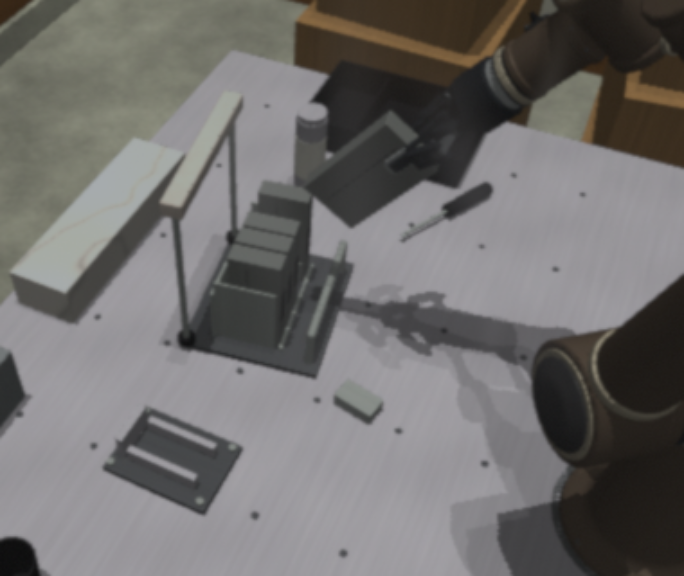

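The picture shows the case held at about (365, 165), clear of the rack, with the four mates standing. I turn it upright and carry it across.

>>> servo_tool(
  motion="0 0 10 -0.025 0.172 0; 0 0 0 -0.025 0.172 0; 0 0 0 -0.025 0.172 0; 0 10 0 -0.025 0.172 0; 10 40 0 0 0 -0.072; 20 50 0 0 0 -0.072; 30 50 0 0 0 0; 30 50 0 0 0 0",
)

```text
time_s: 11.35
eef_pos: [0.4126, -0.0006, 0.4262]
eef_rot: [-3.139, -0.005, -0.005]
ft_force: [0.8, -1.6, -4.0]
gripper_width: 0.347
grasp_force: 61.4
```

>>> servo_tool(
  motion="30 50 0 0 0 0; 40 45 0 0 0 0; 40 40 0 0 0 0; 30 30 0 0 0 0; 18 12 0 0 0 0; 0 0 0 0 0 0; 0 0 0 0 0 0",
)

```text
time_s: 12.22
eef_pos: [0.5699, 0.174, 0.4261]
eef_rot: [-3.142, -0.005, -0.003]
ft_force: [0.3, -0.1, -5.8]
gripper_width: 0.339
grasp_force: 61.8
```

```bash
cat > held.py <<'E'
from h import *
p,R=now();print(p,R.as_rotvec(),"toolz",R.as_matrix()[:,2].round(3),"toolx",R.as_matrix()[:,0].round(3))
for c in("scene","top"):
    im=vision.get_image(c);cv2.imwrite(f"pics/{c}h.png",im["color"]);W=cloud(im)
    P=W.reshape(-1,3)
    m=(abs(P[:,0]-p[0])<.09)&(abs(P[:,1]-p[1])<.03)&(P[:,2]<p[2]-.125)&(P[:,2]>.06)
    q=P[m];zt=p[2]-.125
    for lo in np.arange(.06,.30,.02):
        k=q[(q[:,2]>=lo)&(q[:,2]<lo+.02)]
        if len(k)>5: print(c,round(lo,2),len(k),k.min(0).round(4),k.max(0).round(4))
    R2=(P[:,0]>.4)&(P[:,0]<.75)&(P[:,1]>.09)&(P[:,1]<.27)&(P[:,2]>.028)&(P[:,2]<.036)
    q=P[R2]
    if len(q)>10: print(c,"rails",len(q),q.min(0).round(4),q.max(0).round(4))
E
python3 held.py
```

```text
[0.56993946 0.17398398 0.42609102] [-3.14153282 -0.00505931 -0.00319929] toolz [ 0.002  0.    -1.   ] toolx [1.    0.003 0.002]
scene 0.12 29 [0.5215 0.1864 0.1338] [0.6108 0.1895 0.1397]
scene 0.14 237 [0.5198 0.1592 0.14  ] [0.6117 0.1905 0.16  ]
scene 0.16 255 [0.5204 0.1601 0.16  ] [0.6133 0.1903 0.18  ]
scene 0.18 251 [0.5214 0.1601 0.18  ] [0.6146 0.1905 0.2   ]
scene 0.2 276 [0.5219 0.1584 0.2   ] [0.6147 0.1915 0.2199]
scene 0.22 282 [0.5221 0.1606 0.2201] [0.6163 0.1912 0.24  ]
scene 0.24 243 [0.525  0.1605 0.24  ] [0.6182 0.1961 0.2599]
scene 0.26 219 [0.5256 0.1597 0.26  ] [0.616  0.2036 0.2799]
scene 0.28 438 [0.527  0.1467 0.28  ] [0.6197 0.2028 0.3   ]
scene rails 384 [0.5224 0.1402 0.028 ] [0.6357 0.2061 0.0357]
top 0.14 46 [0.5199 0.1588 0.1406] [0.5997 0.1625 0.1596]
top 0.16 41 [0.5229 0.1585 0.16  ] [0.5912 0.1602 0.1795]
top 0.18 33 [0.5287 0.1588 0.1807] [0.589  0.16   0.1993]
top 0.2 29 [0.5366 0.159  0.2006] [0.6094 0.1605 0.22  ]
top 0.22 8 [0.551  0.1592 0.222 ] [0.5645 0.16   0.2343]
top 0.26 16 [0.5589 0.1464 0.2622] [0.5677 0.1573 0.279 ]
top 0.28 12 [0.5557 0.1444 0.2802] [0.5638 0.1548 0.2997]
top rails 141 [0.5216 0.1431 0.0283] [0.6283 0.175  0.0359]
```

The held case is centred in y at 0.175, but its top leans back about 0.05 rad. I level it and shift x as I descend.

>>> servo_tool(
  motion="-8 -0.5 0 0 -0.045 0; 0 0 -25 0 0 0; 0 0 -25 0 0 0; 0 0 -20 0 0 0; 0 0 -15 0 0 0; 0 0 0 0 0 0; 0 0 0 0 0 0",
)

```text
time_s: 13.2
eef_pos: [0.5634, 0.1738, 0.3452]
eef_rot: [-3.139, -0.005, -0.086]
ft_force: [0.5, 0.1, -4.6]
gripper_width: 0.345
grasp_force: 61.7
```

```bash
python3 held.py
```

```text
[0.56343948 0.17378017 0.3451547 ] [-3.13884466 -0.00456165 -0.08644251] toolz [ 0.055  0.002 -0.998] toolx [0.998 0.003 0.055]
scene 0.06 201 [0.5278 0.1587 0.0602] [0.621  0.1909 0.0799]
scene 0.08 198 [0.5284 0.1608 0.0802] [0.6208 0.1907 0.0999]
scene 0.1 214 [0.5275 0.159  0.1   ] [0.6203 0.1911 0.1199]
scene 0.12 220 [0.5273 0.1586 0.1201] [0.6186 0.1914 0.1399]
scene 0.14 232 [0.5263 0.1618 0.14  ] [0.6213 0.1915 0.1598]
scene 0.16 178 [0.5285 0.161  0.16  ] [0.6206 0.1959 0.1799]
scene 0.18 166 [0.5282 0.161  0.18  ] [0.6153 0.2035 0.1996]
scene 0.2 398 [0.5282 0.1506 0.2002] [0.6208 0.203  0.2199]
scene rails 229 [0.5226 0.1428 0.0281] [0.6372 0.2067 0.0356]
top 0.06 32 [0.5287 0.1595 0.0602] [0.595  0.1628 0.0795]
top 0.08 25 [0.5286 0.1595 0.0813] [0.5903 0.1617 0.0996]
top 0.1 28 [0.5303 0.1595 0.1002] [0.5838 0.1606 0.1192]
top 0.12 19 [0.5367 0.1594 0.1224] [0.5755 0.1605 0.1395]
top 0.14 15 [0.5473 0.1598 0.1406] [0.6156 0.1606 0.1593]
top 0.16 9 [0.5535 0.1597 0.1601] [0.6179 0.1606 0.1765]
top 0.18 10 [0.5611 0.147  0.1824] [0.6193 0.1609 0.1985]
top rails 118 [0.5219 0.1429 0.0283] [0.6129 0.1535 0.0359]
```

>>> servo_tool(
  motion="-3 -1 0 0 0 0; 0 0 -15 0 0 0; 0 0 -15 0 0 0; 0 0 -10 0 0 0; 0 0 -3 0 0 0; 0 0 0 0 0 0",
)

```text
time_s: 14.05
eef_pos: [0.5603, 0.1729, 0.301]
eef_rot: [-3.139, -0.005, -0.085]
ft_force: [-0.5, 0.2, -4.7]
gripper_width: 0.344
grasp_force: 61.8
```

>>> servo_tool(
  motion="0 0 -2 0 0 0; 0 0 -1 0 0 0; 0 0 0 0 0 0",
)

```text
time_s: 14.42
eef_pos: [0.5606, 0.1729, 0.3004]
eef_rot: [-3.139, -0.005, -0.086]
ft_force: [-3.6, -0.4, 5.6]
gripper_width: 0.345
grasp_force: 63.2
```

It has landed, since the force reversed. I release.

>>> servo_tool(
  motion="0 0 0 0 0 0; 0 0 0 0 0 0; 0 0 0 0 0 0; 0 0 0 0 0 0",
  grip=75,
)

```text
time_s: 14.92
eef_pos: [0.5601, 0.1728, 0.2981]
eef_rot: [-3.139, -0.005, -0.084]
ft_force: [-0.6, 0.2, 0.1]
gripper_width: 0.882
grasp_force: 0.0
```

>>> servo_tool(
  motion="-1 0 20 0 0 0; -2 0 40 0 0 0; -1 0 40 0 0 0; -20 0 40 0 0 0; -60 0 10 0 0 0; -60 0 0 0 0 0; 0 0 0 0 0 0",
)

```text
time_s: 15.8
eef_pos: [0.4118, 0.1724, 0.4482]
eef_rot: [-3.14, -0.008, -0.081]
ft_force: [0.5, -0.0, -0.3]
gripper_width: 0.874
grasp_force: 0.0
```

Run:
```python
from h import *
ims={c:vision.get_image(c) for c in("scene","top")}
for c,im in ims.items():
    P=cloud(im).reshape(-1,3)
    m=(abs(P[:,0]-.571)<.09)&(abs(P[:,1]-.174)<.03)&(P[:,2]>.055)&(P[:,2]<.2);q=P[m]
    for lo in np.arange(.055,.2,.02):
        k=q[(q[:,2]>=lo)&(q[:,2]<lo+.02)]
        if len(k)>5: print(c,round(lo,3),len(k),k.min(0).round(4),k.max(0).round(4))
    k=q[q[:,2]>.163];r=cv2.minAreaRect((k[:,:2]*1000).astype(np.float32));print("top face",r,np.median(k[:,2]))
cv2.imwrite("pics/s5.png",np.hstack([cv2.resize(ims["scene"]["color"][60:400,100:430],None,fx=1.2,fy=1.2),cv2.resize(ims["top"]["color"][60:400,100:430],None,fx=1.2,fy=1.2)]))
```

```text
scene 0.055 196 [0.5243 0.1618 0.0551] [0.6175 0.19   0.075 ]
scene 0.075 202 [0.5243 0.1583 0.075 ] [0.6179 0.19   0.095 ]
scene 0.095 215 [0.5244 0.1615 0.0951] [0.6171 0.1902 0.1148]
scene 0.115 224 [0.525  0.1608 0.1151] [0.6181 0.1903 0.135 ]
scene 0.135 236 [0.5254 0.1587 0.1351] [0.6175 0.1902 0.1549]
scene 0.155 644 [0.5256 0.1584 0.1551] [0.618  0.1911 0.1747]
top face ((571.85107421875, 174.7403564453125), (32.595130920410156, 92.41156005859375), 89.93980407714844) 0.16951622776937758
top 0.055 50 [0.5242 0.1585 0.0554] [0.6154 0.1868 0.0745]
top 0.075 54 [0.524  0.1584 0.0759] [0.6134 0.1865 0.0944]
top 0.095 64 [0.5238 0.1583 0.0962] [0.6108 0.1867 0.1149]
top 0.115 60 [0.5253 0.1586 0.115 ] [0.615  0.1878 0.1349]
top 0.135 67 [0.5249 0.1585 0.1358] [0.6148 0.1878 0.1549]
top 0.155 487 [0.5252 0.1584 0.1555] [0.6176 0.1886 0.1739]
top face ((571.4222412109375, 173.63063049316406), (92.44336700439453, 30.0371150970459), 0.2254503220319748) 0.1694787726454997
```

View pics/s5.png

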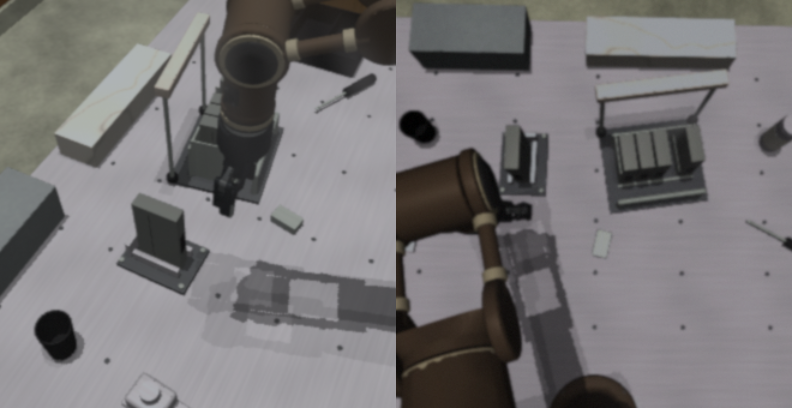

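The case stands upright in the channel, at about (160, 230) on the left and (518, 155) on the right. Its spine is at x = 0.525 and its middle at y ≈ 0.174. The mates are standing, and nothing touches the arm.

```bash
python3 -c "
from h import *
print(job.hand_in())"
```

```text
the job is handed in; nothing more can be done
None
```

I tipped the deep case onto the rail, then stood it upright in the cradle's channel and let go. The other cases and bystanders look undisturbed, and the job was handed in at about 16 s; no verdict came back.

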